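# Open the wheel-lock tool case

### The arm

A 6-joint arm with a two-finger parallel gripper is mounted at the origin on the work surface; the furniture and walls round the work are solid. World frame = base frame: x ahead of the robot, y to its left, z up, the work surface at z = 0. Lengths are in m, angles in rad, forces in N, time in s.
With the tool pointing down it reaches from about 0.35 to 0.8 m from the base axis. Payload 7.3 kg.
Tool frame: the origin (TCP) lies at the very end of the fingers, on their centre line; the grasp point (between the pads) lies 19 mm behind it; z points along the fingers, y is the direction in which the jaws open and shut (so a half turn about z gives the same grasp; the last joint's range is limited). The gripper opens to 85 mm and grips with 20 to 120 N. Pads are 22 mm wide; open, the fingers measure 114 mm over their backs; the gripper's body (76 mm by 85 mm) begins 54 mm behind the grasp point. The pads swing forward as they close: fully open they stand 13 mm farther back than shut.
Start: joints at [1.099, 0.342, 1.524, -0, 1.275, -0.146], TCP at [0.168, 0.497, 0.2] pointing down, gripper open.
Joint ranges: [-2.53, 2.53], [-0.77, 2.02], [0.04, 2.7], [-1, 4.14], [0.28, 2.66], [-3.11, 3.11]. Speed limits (rad/s): [2.57, 2.57, 3.14, 3.14, 3.14, 3.14].

### API

Orientations are given as a rotation vector (axis times angle).
In Python, from workcell import get_state, grab_frame, hand_in gives the robot as it stands.
- The arm moves only by the tool arm_command, never from a script. Its argument "commands" is one flat list of numbers, 7 for each row, row after row: the opening, from 0 (shut) to 1 (fully open), then the shift along the tool's x, y, z in m, then the turn, a rotation vector about the tool's x, y, z in rad. In form: [grip, dx, dy, dz, ax, ay, az, grip, dx, dy, dz, ax, ay, az, ...]. A call has 1 to 12 rows; each row is the pose to reach, as a shift and turn from the pose commanded when the call began, along the tool's axes at that moment; what a row does not reach only later rows make up. A row lasts 1/10 s, in which the tool goes at most 50 mm and 8.59 degrees, less where a joint would pass 70% of its speed; a pose out of reach is approached as far as the arm can. A call with a gripper value outside its range is refused whole. The fingers move at their own pace and stop on an object; "force" is the grip in N (left out, the last holds). Time passes only in rows, so rows that repeat a pose let the fingers close. It gives the time, the measured TCP pose, the force and the opening at its end, in the units of the state.
- get_state(): the state, without advancing time (a new reading comes with each control period).
- grab_frame(name): name is "scene" or "top" or "wrist"; returns a dict with "image" (420x560x3 uint8, blue, green, red), "z_map" (420x560 float32, m along the optical axis (not along the pixel's ray), 0 where there is no reading), "K" (3x3 intrinsics, pixels), "R" (3x3) and "t" (3): a world point X has camera coordinates R X + t. Camera axes: x right, y down, z forward; pixel columns grow to the right and rows downward; lengths in m; the calibration is good to about 2 mm. A picture is of the moment at which its call begins.
- hand_in(): hands the job in, once; it reports no verdict.
The state is a dict: "clock": time; "qpos": joint angles; "qvel": joint speeds; "effort": joint torques, N m; "tcp_pos": TCP position; "orientation": TCP orientation; "force": force on the tool from outside, world axes, zero at the start; "wrist_torque": the same for the moment, N m; "grip_width": finger opening in m.
Only numpy, scipy, OpenCV 4.12 (cv2) and the standard library are available. Lean on these libraries where they do the work, as an engineer would, in place of code of your own. Each camera call takes 0.05 s, during which the arm holds its last target. There are 200 camera calls.

### The job

Open the locked steel tool case: roll its left wheel to 6 and its right wheel to 2, never pressing a wheel harder than 25 N, so that the code 6-8-2 stands at the pointers; the middle wheel already shows its 8 and must not be turned. Then draw the bolt's thumb piece sideways, away from the wheels, to its stop so that the lid springs up, and leave the loose things round the case where they are.

Things in the scene. Friction and masses are not known exactly. Their poses are not given: they have to be found in the camera images.
- case: grey steel tool case fixed on the bench, 190 (its x) x 210 (its y) x 85 mm high; origin: centre of its underside. Its front (-x) looks to the robot at yaw 0; +y is its left seen from the front. The front 88 mm of its top is the lock, with a bare metal plate 87 mm above the bench; behind it the lid. Four dark diamond pointers, 9 mm high over the plate, stand beside and between the wheels
- wheel_left (a joint): left white thumbwheel, rad: 0.6283 x the number on its top line between the pointers (0 shows 0, 5.655 shows 9; stops beyond both). Grows as the top of its rim is dragged towards the case's front (case -x), 16.3 mm a number. A sprung click stop centres it on each number; getting past a click takes about 4 N along the rim. Black numerals; may start between two
- wheel_mid (a joint): middle thumbwheel, like the others, half-way between them (case y +22 mm); at 5.027 (number 8) from the start
- wheel_right (a joint): right thumbwheel, like the left one; 80 mm to the right of it (its centre at case y -18 mm)
- wheel_left_top (a point): nominal point of the left wheel's top line, mid-width, 107 mm above the bench, at x -50, y +62 mm in the case; fixed to the case, axes as the case's. Wheels: 52 mm diameter, 16 mm wide, axle along case y, rims smooth and firm. Each axle is set by hand, so a rim's top may lie 3.5 mm higher or lower: feel for it. Pressed with 9 to 12 N a fingertip rolls it; lighter, it slips
- wheel_right_top (a point): the same nominal point of the right wheel (with its own height error, up to 3.5 mm)
- bolt (a joint): bolt, m: 0 = closed, 0.016 = fully drawn. Slides along the case's -y (to the right seen from the front) against about 2 N of friction, no spring. Unless all three wheels stand on the code its pins meet a wheel after 2.5 mm and it stops hard; drawn, it holds the wheels
- bolt_grip (a point): grip point of the bolt's upright steel thumb piece, a block 12 (case x) x 10 (case y) x 28 mm high, standing 88 to 116 mm above the bench; the point is on its middle line, 108 mm above the bench (21 mm above the plate), its axes the case's; closed, it is at x -45, y -62 mm in the case, 31 mm clear of the right wheel's side
- lid (a joint): lid, rad: 0 = shut; its spring lifts it by itself to its stop at 0.15 (front edge 15 mm up) once the bolt is drawn; its front edge is 33 mm behind the thumb piece
- wick_spool_centre (a point): centre of a loose spool of wick cord with wooden flanges, 54 mm diameter, 62 mm high, standing left of the case: a bystander
- masking_tape_centre (a point): centre of a loose roll of tape, 98 mm diameter, 25 mm high, lying right of the case: a bystander
- screwdriver_centre (a point): a loose screwdriver 210 mm long, 25 mm thick, lying in front of the case; the point is near its middle: a bystander

How it is judged:
On the way, in this order (a step that is already met when the one before it is completed fails the run):
1. all three wheels stand on the code 6-8-2 with the bolt still closed (value of joint wheel_left between 3.67 and 3.87 rad and value of joint wheel_mid between 4.927 and 5.127 rad and value of joint wheel_right between 1.157 and 1.357 rad and value of joint bolt below 0.004 m), for 0.2 s.
2. the bolt is drawn to its stop and the lid has sprung up (value of joint bolt above 0.014 m and value of joint lid above 0.12 rad), for 0.2 s.
At the end, for the whole second after the job is handed in: the wheels stand on 6-8-2 (each within 0.1 rad), the bolt is drawn to within 2 mm of its stop and the lid stands up (over 0.12 rad) (all of step 2 and value of joint wheel_left between 3.67 and 3.87 rad and value of joint wheel_mid between 4.927 and 5.127 rad and value of joint wheel_right between 1.157 and 1.357 rad); the robot touches nothing.
It fails at once if a wheel is pressed with more than 25 N (contact force between any of wheel_left_c0, wheel_mid_c0, wheel_right_c0 and the fingers above 25 N).
It fails at once if the middle wheel is turned off its number (by more than 0.2 rad) (value of joint wheel_mid above 5.227 rad or value of joint wheel_mid below 4.827 rad).
It fails at once if a loose thing round the case is shifted by more than 20 mm (distance of any of wick_spool_centre, masking_tape_centre, screwdriver_centre from where it was at the start of the episode above 0.02 m).
It also fails if it takes over 67 s, if anything falls off the work surface, if the arm or the gripper's body presses on something with over 40 N, if the wrist force passes 120 N, or if a joint passes its speed limit or range.

## Working session

There is one attempt and no reset: what is moved stays moved. The work goes in short steps, Python scripts to look and compute and a tool call to move; the robot and the scene stay as the last step left them, time stands still between calls to the robot, and variables do not carry over. Pictures are saved under pics/ and viewed, about 8 in all and at most 12, crops included, and the job is handed in when it is done.

Besides the shell and the picture viewer there is one more tool, called after "Call:" by a JSON object that holds its "fn" and its "kwargs". arm_command: Moves the arm, as the interface text tells. Its arguments: {"type":"object","properties":{"commands":{"type":"array"},"force":{"type":"number"}},"required":["commands"]}

```bash
mkdir -p pics; ls
python3 - <<'E'
from workcell import *
import cv2,numpy as np
s=get_state();print(s)
for n in("scene","top"):
    f=grab_frame(n);cv2.imwrite(f"pics/{n}0.png",f["image"]);np.savez(f"{n}0.npz",**f);print(n,f["K"],f["R"],f["t"])
E
```

```text
pics
{'clock': 0.0, 'qpos': array([ 1.09897456e+00,  3.42701491e-01,  1.52502811e+00, -3.41530676e-05,
        1.27537086e+00, -1.46003776e-01]), 'qvel': array([ 0.00096328,  0.0005987 , -0.00057864,  0.00079136,  0.00105478,
       -0.00037843]), 'effort': array([-1.58756433e-03, -4.33693528e+01, -2.46003449e+01, -3.36909861e-04,
        7.96870241e-03,  1.46522888e-05]), 'tcp_pos': array([0.16783064, 0.49698047, 0.19893313]), 'orientation': array([-5.09448048e-01, -3.09957697e+00,  2.27164591e-03]), 'force': array([ 0.31597051, -0.195067  ,  0.64226164]), 'wrist_torque': array([-0.01833328,  0.0145099 ,  0.01324327]), 'grip_width': 0.08551552391730986}
scene [[475.40679778   0.         284.30587079]
 [  0.         475.40679778 214.29791349]
 [  0.           0.           1.        ]] [[ 0.83041318 -0.55698137  0.0136273 ]
 [-0.35174145 -0.54307212 -0.76246352]
 [ 0.43207858  0.62836647 -0.64688768]] [-0.47230443  0.30842605  0.67776621]
top [[383.63007049   0.         273.93839815]
 [  0.         383.63007049 210.17413726]
 [  0.           0.           1.        ]] [[-0.02910522 -0.99922829 -0.02637629]
 [-0.98647407  0.03297215 -0.16056697]
 [ 0.16131275  0.02134619 -0.98667246]] [0.0813904  0.56729374 0.86836596]
```

View pics/top0.png

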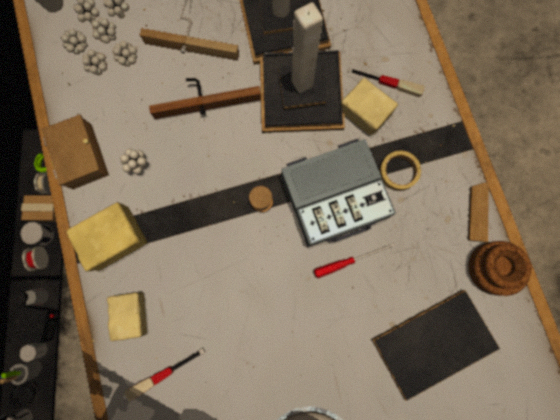

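View pics/scene0.png

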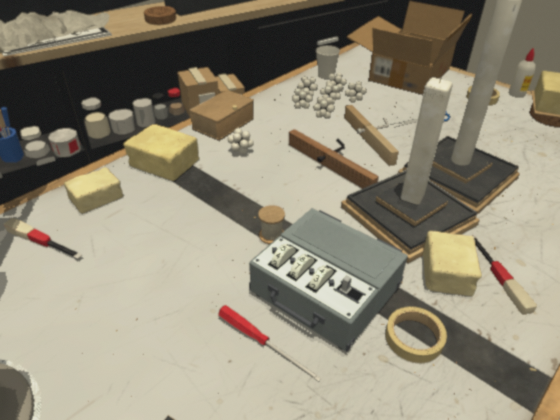

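The top view shows the case at about (338,192), turned slightly, with the wheels at (319,219), (337,213) and (354,208) and the bolt at (376,197). The spool is at (261,198), the tape at (401,170) and the screwdriver at (350,265). Next I'll measure the case pose.

```bash
cat > h.py <<'E'
import numpy as np,cv2
from workcell import *
from scipy.spatial.transform import Rotation as Rn
def cloud(f):
    z=f["z_map"];K=f["K"];v,u=np.mgrid[:z.shape[0],:z.shape[1]]
    c=np.stack([(u-K[0,2])/K[0,0]*z,(v-K[1,2])/K[1,1]*z,z],-1)
    P=(c-f["t"])@f["R"];P[z<=0]=np.nan;return P
def ray(f,u,v,h):
    d=f["R"].T@np.linalg.inv(f["K"])@[u,v,1];o=-f["R"].T@f["t"];return o+d*(h-o[2])/d[2]
def proj(f,X):
    c=np.asarray(X)@f["R"].T+f["t"];p=c@f["K"].T;return p[...,:2]/p[...,2:]
E
python3 - <<'E'
from h import *
for n in("top","scene"):
    f=dict(np.load(n+"0.npz"));P=cloud(f)
    c=proj(f,[0.5,-0.1,.085]) 
    m=((P[...,2]>.06)&(P[...,2]<.125)).astype(np.uint8)
    k,l,st,cc=cv2.connectedComponentsWithStats(m)
    u,v=(338,192) if n=="top" else (340,250)
    i=l[v,u];pts=P[l==i];print(n,st[i],cc[i])
    pp=pts[pts[:,2]>.07]
    r=cv2.minAreaRect((pp[:,:2]*1000).astype(np.float32));print(r, np.median(pts[:,2]))
f=dict(np.load("top0.npz"))
for nm,u,v,h in[("spool",261,198,.06),("tape",401,170,.02),("sd",350,265,.01),("bolt",376,197,.11),("wl",319,219,.1),("wr",354,208,.1)]:print(nm,ray(f,u,v,h))
im=f["image"][130:260,260:420];cv2.imwrite("pics/c.png",cv2.resize(im,None,fx=5,fy=4.6,interpolation=cv2.INTER_CUBIC))
E
```

```text
top [ 281  139  114  107 7556] [336.74761779 191.57331922]
((607.3857421875, -82.69819641113281), (197.85916137695312, 210.61285400390625), 17.989282608032227) 0.08666850006490431
scene [  249   208   159   125 10815] [329.24392048 267.50439205]
((608.1326904296875, -82.43653869628906), (200.23121643066406, 211.6742401123047), 17.995485305786133) 0.08588105237224256
spool [0.59761293 0.09309444 0.06      ]
tape [ 0.66423438 -0.25343685  0.02      ]
sd [ 0.43539915 -0.11528525  0.01      ]
bolt [ 0.58125483 -0.16471234  0.11      ]
wl [ 0.53758993 -0.03742482  0.1       ]
wr [ 0.55982475 -0.11659033  0.1       ]
```

```bash
cat >> h.py <<'E'
YAW=np.deg2rad(18.0);C=np.array([.6075,-.0825,0])
Rc=Rn.from_euler("z",YAW).as_matrix()
def case(x,y,z):return C+Rc@np.array([x,y,z])/1000
RT=np.stack([Rc[:,1],Rc[:,0],[0,0,-1]],1)   # tool x=case y, tool y=case x
def delta(X,s=None):
    s=s or get_state();R0=Rn.from_rotvec(s["orientation"]).as_matrix()
    print("shift",(R0.T@(X-s["tcp_pos"])).round(4),"turn",Rn.from_matrix(R0.T@RT).as_rotvec().round(4))
E
python3 -c "
from h import *
delta(case(-70,20,290))
f=dict(np.load('top0.npz'));P=cloud(f)
for p in [(-50,62,107),(-50,-18,107),(-45,-62,116),(-95,105,87),(-95,-105,87),(95,105,85),(95,-105,85)]:print(p,case(*p).round(3),proj(f,case(*p)).round(1))
"
```

```text
shift [-0.5339 -0.4342 -0.0905] turn [-1.300e-03  4.000e-04  9.308e-01]
(-50, 62, 107) [ 0.541 -0.039  0.107] [319.9 217.1]
(-50, -18, 107) [ 0.566 -0.115  0.107] [353.7 205. ]
(-45, -62, 116) [ 0.584 -0.155  0.116] [372.3 195.5]
(-95, 105, 87) [ 0.485 -0.012  0.087] [308.3 243.5]
(-95, -105, 87) [ 0.55  -0.212  0.087] [395.5 212. ]
(95, 105, 85) [0.665 0.047 0.085] [279.6 166.7]
(95, -105, 85) [ 0.73  -0.153  0.085] [363.9 136.9]
```

View pics/c.png

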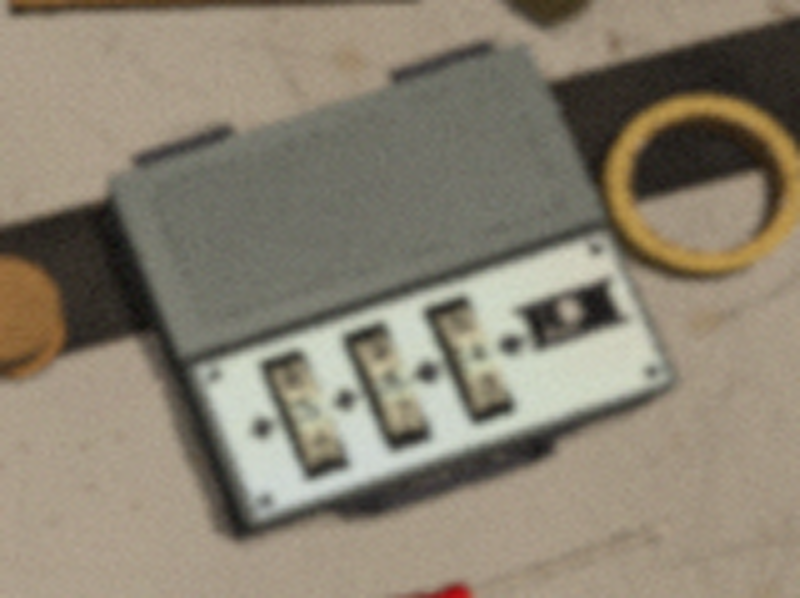

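The crop shows the wheels from left to right at about (305,415), (390,385) and (472,355), with the bolt at (570,312). The numerals can't be read yet. Next, the wrist view from above.

Call:
{"fn": "arm_command", "kwargs": {"commands": [0.3,-0.267,-0.217,-0.08,0,0,0.466,0.3,-0.267,-0.217,-0.08,0,0,0.466,0.3,-0.267,-0.217,-0.08,0,0,0.466,0.3,-0.267,-0.217,-0.08,0,0,0.466,0.3,-0.267,-0.217,-0.08,0,0,0.466,0.3,-0.267,-0.217,-0.08,0,0,0.466,0.3,-0.267,-0.217,-0.08,0,0,0.466,0.3,-0.267,-0.217,-0.08,0,0,0.466]}}

```text
clock: 0.9
tcp_pos: [0.3545, 0.2024, 0.2806]
orientation: [1.221, 2.892, 0.001]
force: [-0.6, -0.2, -0.0]
grip_width: 0.0257
```

```bash
python3 -c "
from h import *
delta(case(-70,20,290))"
```

```text
shift [-0.3318 -0.0714 -0.0086] turn [0.002  0.0022 0.4578]
```

Call:
{"fn": "arm_command", "kwargs": {"commands": [0,-0.332,-0.071,-0.009,0.002,0.002,0.458,0,-0.332,-0.071,-0.009,0.002,0.002,0.458,0,-0.332,-0.071,-0.009,0.002,0.002,0.458,0,-0.332,-0.071,-0.009,0.002,0.002,0.458,0,-0.332,-0.071,-0.009,0.002,0.002,0.458,0,-0.332,-0.071,-0.009,0.002,0.002,0.458,0,-0.332,-0.071,-0.009,0.002,0.002,0.458,0,-0.332,-0.071,-0.009,0.002,0.002,0.458,0,-0.332,-0.071,-0.009,0.002,0.002,0.458,0,-0.332,-0.071,-0.009,0.002,0.002,0.458]}}

```text
clock: 1.9
tcp_pos: [0.5338, -0.0784, 0.2884]
orientation: [-1.834, -2.546, 0.001]
force: [0.4, -0.2, -0.5]
grip_width: -0.0001
```

```bash
python3 -c "
from h import *
s=get_state();print(s['tcp_pos'],s['orientation'],s['force'])
delta(case(-70,20,290))
f=grab_frame('wrist');np.savez('w1.npz',**f);cv2.imwrite('pics/w1.png',cv2.resize(f['image'],None,fx=1.42,fy=1.42))
print(f['K'],-f['R'].T@f['t'])
for p in [(-50,62,107),(-50,-18,107),(-45,-62,116),(-95,105,87),(-95,-105,87),(-7,105,87)]:print(p,case(*p).round(3),(proj(f,case(*p))*1.42).round(1))
"
```

```text
[ 0.5337652  -0.07838103  0.28835049] [-1.83425669e+00 -2.54604393e+00  1.46001153e-03] [ 0.43641234 -0.15675301 -0.52603405]
shift [-0.0067 -0.0012 -0.0017] turn [-0.0029 -0.0024  0.008 ]
[[311.72570117   0.         279.34520647]
 [  0.         311.72570117 212.78161342]
 [  0.           0.           1.        ]] [ 0.51360873 -0.01683957  0.46313272]
(-50, 62, 107) [ 0.541 -0.039  0.107] [421.6 223.6]
(-50, -18, 107) [ 0.566 -0.115  0.107] [419.5 319.9]
(-45, -62, 116) [ 0.584 -0.155  0.116] [424.8 372.8]
(-95, 105, 87) [ 0.485 -0.012  0.087] [366.3 167.6]
(-95, -105, 87) [ 0.55  -0.212  0.087] [368.4 402.2]
(-7, 105, 87) [0.568 0.015 0.087] [474.4 168.5]
```

View pics/w1.png

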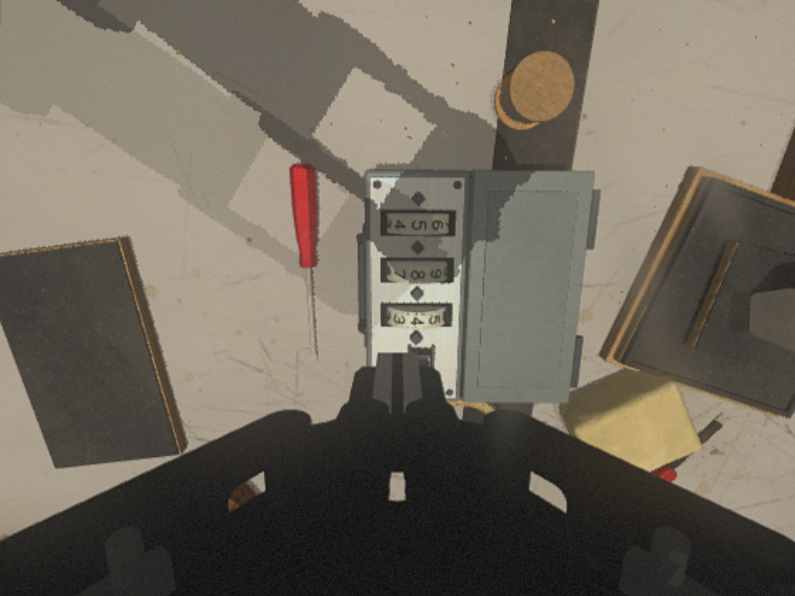

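Wrist view: the left wheel shows 5 at (418,223), the middle 8 at (417,270) and the right 4 at (416,317). So the left wheel needs +1 (drag towards -x) and the right needs -2 (drag towards +x). The wheels sit about 2–3 mm nearer the front than I predicted. I'll refine the pose and read the rim heights relative to the plate from the depth map.

Run:
```python
from h import *
f=dict(np.load('w1.npz'));P=cloud(f);L=(P-C)@Rc*1000
x,y,z=L[...,0],L[...,1],L[...,2]
pl=(abs(x+75)<8)&(abs(y-20)<60);zp=np.nanmedian(z[pl]);print("plate",zp,np.nanstd(z[pl]))
pl2=(abs(x+18)<4)&(abs(y-20)<60);print("plate rear",np.nanmedian(z[pl2]))
for n,y0 in(("L",62),("M",22),("R",-18)):
    w=(abs(y-y0)<14)&(abs(x+51)<25)&(z>zp+8)
    t=w&(abs(y-y0)<6)
    A=np.c_[np.ones(t.sum()),x[t],x[t]**2];c=np.linalg.lstsq(A,z[t],rcond=None)[0]
    x0=-c[1]/2/c[2]
    print(n,w.sum(),"x range",np.percentile(x[w],[2,98]).round(1),"y",np.percentile(y[w],[2,50,98]).round(1),"apex x",x0.round(1),"h",(c[0]+c[1]*x0+c[2]*x0**2-zp+87).round(2),"R",-1/2/c[2], "p90",(np.percentile(z[t],92)-zp+87).round(2))
b=(abs(x+45)<15)&(abs(y+62)<14)&(z>zp+20);print("bolt",b.sum(),np.median(L[b],0) if b.any() else 0)
# case plate edges from depth
e=(z>80)&(z<95)&(abs(y-20)<60);print("front x",np.percentile(x[e],1));e=(z>80)&(z<95)&(abs(x+75)<15);print("left y",np.percentile(y[e],99.5))
```

```text
plate 399.5137531104862 96.24064810810542
plate rear 406.9474886710605<stdin>:10: RuntimeWarning: invalid value encountered in scalar divide
Traceback (most recent call last):
IndexError: index -1 is out of bounds for axis 0 with size 0
```

Run:
```python
from h import *
f=dict(np.load('w1.npz'));z=f['z_map'];print((z>0).mean(),np.percentile(z,[0,10,50,90,100]))
for u,v in[(418,223),(417,317),(380,250),(530,290),(330,320)]:print(u,v,z[int(v/1.42),int(u/1.42)])
p=f['image'];hsv=cv2.cvtColor(p,cv2.COLOR_BGR2HSV)
for n,X in(("L",(-50,62,107)),("M",(-50,22,107)),("R",(-50,-18,107))):
    c=proj(f,case(*X)).round().astype(int);print(n,c,p[c[1],c[0]],p[c[1],c[0]-40:c[0]+40:4].tolist())
```

```text
0.9959948979591837 [0.         0.0696842  0.4224159  0.49297878 0.5623585 ]
418 223 0.34841287
417 317 0.37237012
380 250 0.37750688
530 290 0.3864172
330 320 0.48355007
L [297 157] [78 86 89] [[59, 65, 68], [96, 105, 109], [90, 99, 102], [48, 52, 54], [60, 70, 73], [89, 103, 107], [66, 78, 78], [92, 109, 114], [86, 102, 104], [91, 107, 112], [78, 86, 89], [92, 108, 111], [52, 59, 58], [66, 75, 76], [94, 109, 116], [48, 50, 50], [121, 135, 135], [119, 129, 129], [66, 75, 73], [77, 84, 83]]
M [296 192] [ 86  98 101] [[70, 74, 78], [117, 127, 126], [173, 190, 194], [50, 57, 59], [60, 61, 67], [132, 154, 161], [94, 108, 112], [53, 63, 63], [88, 104, 109], [86, 99, 103], [86, 98, 101], [91, 110, 110], [55, 63, 64], [95, 111, 115], [76, 85, 85], [54, 61, 60], [121, 133, 135], [145, 162, 164], [62, 68, 65], [124, 135, 136]]
R [295 225] [124 144 138] [[64, 67, 72], [101, 110, 111], [164, 183, 190], [184, 203, 200], [73, 78, 81], [137, 163, 170], [158, 191, 197], [162, 193, 199], [178, 208, 210], [89, 104, 106], [124, 144, 138], [172, 203, 208], [92, 106, 109], [76, 87, 90], [123, 144, 147], [63, 68, 69], [189, 211, 210], [105, 117, 116], [65, 69, 70], [119, 130, 131]]
```

Run:
```python
from h import *
f=dict(np.load('w1.npz'));P=cloud(f);L=(P-C)@Rc*1000
L[L[...,2]>130]=np.nan
x,y,z=L[...,0],L[...,1],L[...,2]
for xx in(-85,-20):
  pl=(abs(x-xx)<5)&(abs(y-30)<60)&(z>70);zp=np.nanmedian(z[pl]);print("plate",xx,zp.round(2),np.nanstd(z[pl]).round(2))
pl=((abs(x+85)<6)|(abs(x+20)<5))&(y>-50)&(y<100)&(z>80)&(z<95)
cp=np.linalg.lstsq(np.c_[np.ones(pl.sum()),x[pl],y[pl]],z[pl],rcond=None)[0];print(cp)
h=z-(cp[0]+cp[1]*x+cp[2]*y)+87
for n,y0 in(("L",62),("M",22),("R",-18)):
    w=(abs(y-y0)<14)&(abs(x+51)<22)&(h>97)
    yc=np.median(y[w]);t=w&(abs(y-yc)<6)&(h>100)
    c=np.polyfit(x[t],h[t],2);x0=-c[1]/2/c[0]
    print(n,w.sum(),t.sum(),"x",np.percentile(x[w],[2,98]).round(1),"y",np.percentile(y[w],[2,50,98]).round(1),"apex",x0.round(1),np.polyval(c,x0).round(2),"R",-1/2/c[0])
e=(h>80)&(h<95)&(abs(y-20)<60);print("front x",np.percentile(x[e],1));e=(h>80)&(h<95)&(abs(x+75)<15);print("left y",np.percentile(y[e],99.5))
```

```text
plate -85 87.48 1.11
plate -20 87.5 1.06
[ 8.75833011e+01  4.55546582e-04 -2.41557937e-04]
L 516 365 x [-72.5 -32.2] y [54.6 62.2 69.3] apex -52.3 109.21 R 22.571881031881276
M 497 334 x [-72.3 -32.2] y [14.4 22.6 29.7] apex -52.3 108.37 R 23.30173873755964
R 452 284 x [-72.1 -33.3] y [-25.6 -17.  -10.2] apex -52.3 106.8 R 24.2042145620458
front x -95.4032217692464
left y 104.2366379842904
```

```bash
sed -i 's/^Rc=.*/&\nC=C+Rc@np.array([-.0023,.0005,0])/' h.py; python3 -c "
from h import *
print(get_state()['tcp_pos'])
delta(case(-44,62,125))"
```

```text
[ 0.5337612  -0.07825295  0.2886338 ]
shift [0.0351 0.0232 0.1636] turn [-0.0025 -0.002   0.0085]
```

Call:
{"fn": "arm_command", "kwargs": {"commands": [0,0.035,0.023,0,-0.0025,-0.002,0.008,0,0.035,0.023,0.04,-0.0025,-0.002,0.008,0,0.035,0.023,0.08,-0.0025,-0.002,0.008,0,0.035,0.023,0.12,-0.0025,-0.002,0.008,0,0.035,0.023,0.15,-0.0025,-0.002,0.008,0,0.035,0.023,0.163,-0.0025,-0.002,0.008,0,0.035,0.023,0.163,-0.0025,-0.002,0.008,0,0.035,0.023,0.163,-0.0025,-0.002,0.008]}}

```text
clock: 2.75
tcp_pos: [0.5448, -0.0384, 0.1265]
orientation: [1.846, 2.54, 0.001]
force: [0.1, 0.5, 0.3]
grip_width: -0.0001
```

```bash
python3 -c "
from h import *
s=get_state();print(s['tcp_pos'],s['force'])
delta(case(-44,62,113))"
```

```text
[ 0.54478318 -0.03837231  0.12654166] [0.06276379 0.49047591 0.31616101]
shift [ 0.0012 -0.0003  0.0135] turn [0.0012 0.001  0.0001]
```

Next I'll descend to about 111 mm, then feel for the rim in small steps.

Call:
{"fn": "arm_command", "kwargs": {"commands": [0,0.001,0,0.008,0.001,0.001,0,0,0.001,0,0.014,0.001,0.001,0,0,0.001,0,0.0155,0.001,0.001,0,0,0.001,0,0.0155,0.001,0.001,0]}}

```text
clock: 3.15
tcp_pos: [0.5442, -0.0382, 0.1099]
orientation: [-1.847, -2.539, 0.001]
force: [0.2, 0.6, 0.5]
grip_width: -0.0001
```

Call:
{"fn": "arm_command", "kwargs": {"commands": [0,0,0,0.0005,0,0,0,0,0,0,0.001,0,0,0,0,0,0,0.001,0,0,0]}}

```text
clock: 3.45
tcp_pos: [0.5444, -0.0383, 0.1092]
orientation: [-1.848, -2.54, 0.0]
force: [0.5, 0.1, -0.5]
grip_width: -0.0
```

Call:
{"fn": "arm_command", "kwargs": {"commands": [0,0,0,0.0005,0,0,0,0,0,0,0.0005,0,0,0]}}

```text
clock: 3.65
tcp_pos: [0.5443, -0.0383, 0.1086]
orientation: [-1.848, -2.54, 0.001]
force: [-0.8, -0.2, -0.9]
grip_width: 0.0004
```

Call:
{"fn": "arm_command", "kwargs": {"commands": [0,0,0,0.0005,0,0,0,0,0,0,0.0005,0,0,0]}}

```text
clock: 3.85
tcp_pos: [0.5442, -0.0382, 0.108]
orientation: [-1.847, -2.54, 0.001]
force: [0.7, 0.1, 0.1]
grip_width: -0.0002
```

Call:
{"fn": "arm_command", "kwargs": {"commands": [0,0,0,0.0005,0,0,0,0,0,0,0.0005,0,0,0]}}

```text
clock: 4.05
tcp_pos: [0.5442, -0.0382, 0.1075]
orientation: [-1.847, -2.54, 0.001]
force: [-0.1, -0.0, -0.1]
grip_width: 0.0003
```

Call:
{"fn": "arm_command", "kwargs": {"commands": [0,0,0,0.0005,0,0,0,0,0,0,0.0005,0,0,0]}}

```text
clock: 4.25
tcp_pos: [0.5442, -0.0383, 0.107]
orientation: [-1.847, -2.54, 0.001]
force: [0.2, -0.7, 0.6]
grip_width: -0.0001
```

Call:
{"fn": "arm_command", "kwargs": {"commands": [0,0,0,0.0005,0,0,0,0,0,0,0.0005,0,0,0]}}

```text
clock: 4.45
tcp_pos: [0.5442, -0.0382, 0.1065]
orientation: [-1.847, -2.54, 0.001]
force: [0.1, 0.5, 0.3]
grip_width: -0.0003
```

Call:
{"fn": "arm_command", "kwargs": {"commands": [0,0,0,0.0005,0,0,0,0,0,0,0.0005,0,0,0]}}

```text
clock: 4.65
tcp_pos: [0.5443, -0.0382, 0.106]
orientation: [-1.847, -2.54, 0.001]
force: [-0.4, -0.3, 0.2]
grip_width: 0.0002
```

```bash
python3 -c "
from h import *
s=get_state();print(Rc.T@(s['tcp_pos']-C)*1000,s['force'])
f=grab_frame('scene');cv2.imwrite('pics/s1.png',cv2.resize(f['image'][190:330,200:400],None,fx=4,fy=4,interpolation=cv2.INTER_CUBIC))
f=grab_frame('wrist');cv2.imwrite('pics/w2.png',cv2.resize(f['image'],None,fx=1.42,fy=1.42))"
```

```text
[-44.16774498  61.15945756 106.02630138] [-0.39091409 -0.26391979  0.16000889]
```

View pics/s1.png

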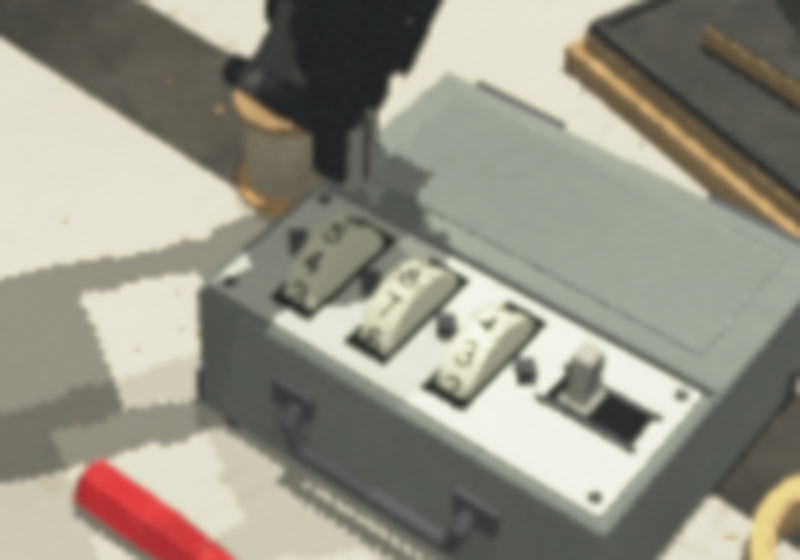

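The scene crop shows the fingertips at about (365,190), apparently behind and left of the left wheel at (350,235). I'll check the projection of the TCP against that.

Run:
```python
from h import *
f=dict(np.load('scene0.npz'));s=get_state()
q=lambda X:((proj(f,X)-[200,190])*4).round()
print("tcp",q(s['tcp_pos']))
for n,p in(("L",(-50,62,107)),("M",(-50,22,107)),("R",(-50,-18,107)),("bolt",(-45,-62,116)),("cornerFL",(-95,105,86))):print(n,q(case(*p)))
g=grab_frame('scene');P=cloud(g);L=(P-C)@Rc*1000
for u,v in[(365,190),(365,170),(330,170),(370,120),(350,235)]:print(u,v,L[190+v//4,200+u//4].round(1))
```

```text
tcp [343. 229.]
L [333. 234.]
M [408. 276.]
R [486. 320.]
bolt [586. 349.]
cornerFL [190. 282.]
365 190 [ 0.5 83.3 84.8]
365 170 [-43.9  51.  147.3]
330 170 [-55.3  61.1 149.7]
370 120 [-43.9  49.7 174.5]
350 235 [-45.3  57.5 107.4]
```

View pics/w2.png

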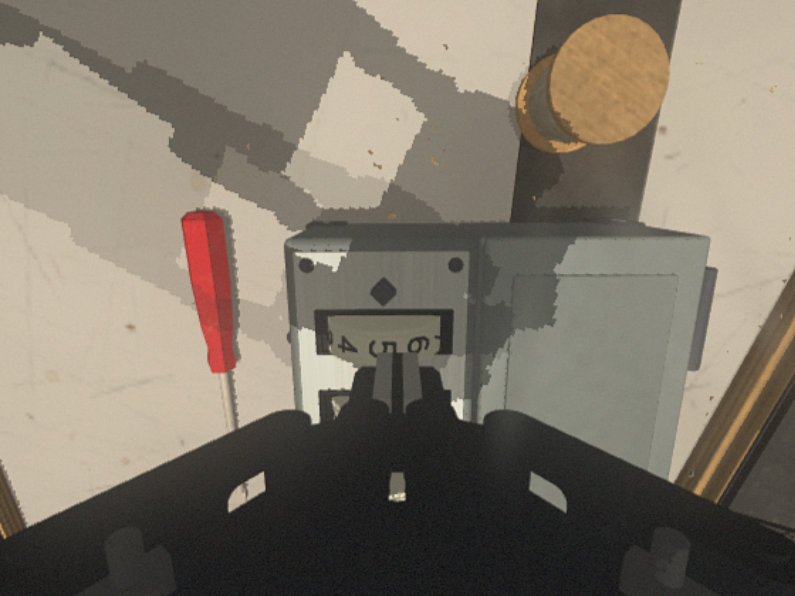

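Run:
```python
from h import *
s=get_state();g=grab_frame('scene');P=cloud(g);L=(P-C)@Rc*1000
m=(abs(L[...,0]+44)<14)&(abs(L[...,1]-61)<16)&(L[...,2]>103)
for z0 in range(103,160,4):
    k=m&(abs(L[...,2]-z0-2)<2);print(z0,k.sum(),np.nanmedian(L[k],0).round(1) if k.any() else '', g['image'][k].mean(0).round() if k.any() else '')
w=grab_frame('wrist');print("tcp px",proj(w,s['tcp_pos'])*1.42)
P=cloud(w);L=(P-C)@Rc*1000
for v in(350,356,360,365,375,390,410):print(v,[L[int(v/1.42),int(u/1.42)].round(1).tolist() for u in(388,398,410)])
```

```text
103 36 [-42.   56.3 105.7] [112. 129. 129.]
107 57 [-50.2  60.5 108.5] [108. 125. 124.]
111 0  
115 0  
119 0  
123 0  
127 0  
131 0  
135 3 [-50.2  61.2 137. ] [77. 83. 81.]
139 9 [-49.6  52.3 140. ] [87. 94. 93.]
143 18 [-50.7  52.7 145. ] [78. 85. 84.]
147 30 [-51.8  53.7 149.3] [66. 71. 70.]
151 25 [-50.9  54.2 152.5] [65. 69. 67.]
155 26 [-49.9  53.4 156.5] [71. 76. 75.]
159 25 [-52.1  54.9 161.4] [66. 70. 69.]
tcp px [397.0411048  344.78246199]
350 [[-48.0, 60.7, 110.2], [-43.9, 60.5, 109.6], [-39.1, 59.3, 106.6]]
356 [[-47.2, 72.3, 145.5], [-43.9, 71.8, 144.4], [-40.2, 72.5, 146.2]]
360 [[-47.1, 72.0, 148.5], [-43.9, 72.6, 149.9], [-40.3, 71.9, 148.3]]
365 [[-47.0, 72.2, 153.6], [-43.9, 72.2, 153.5], [-40.4, 72.1, 153.3]]
375 [[-46.9, 72.2, 160.9], [-43.9, 72.6, 161.9], [-40.6, 72.5, 161.5]]
390 [[-46.7, 72.2, 170.3], [-44.0, 72.7, 171.4], [-40.8, 71.9, 169.7]]
410 [[-46.4, 73.3, 183.3], [-44.0, 69.1, 175.7], [-41.2, 73.4, 183.5]]
```

Both depth views agree that the fingers really end about 140 mm up. The reported TCP is at 106 mm, so it lies about 33 mm below the visible finger ends. I'll go down carefully, trusting what the cameras show and watching the force.

Call:
{"fn": "arm_command", "kwargs": {"commands": [0,0.001,0,0.002,0,0,0,0,0.001,0,0.004,0,0,0,0,0.001,0,0.006,0,0,0,0,0.001,0,0.008,0,0,0,0,0.001,0,0.01,0,0,0,0,0.001,0,0.01,0,0,0]}}

```text
clock: 5.5
tcp_pos: [0.5438, -0.0373, 0.0957]
orientation: [-1.847, -2.539, 0.001]
force: [0.5, 0.9, -0.8]
grip_width: 0.0
```

```bash
cat >> h.py <<'E'
def tip():
    s=get_state();print("tcp case",(Rc.T@(s['tcp_pos']-C)*1000).round(1),"F",s['force'].round(1),s['clock'])
    g=grab_frame('scene');L=(cloud(g)-C)@Rc*1000;t=Rc.T@(s['tcp_pos']-C)*1000
    m=(abs(L[...,0]-t[0])<14)&(abs(L[...,1]-t[1])<16)&(L[...,2]>100)
    print("heights",np.histogram(L[...,2][m],bins=np.arange(100,160,3)))
    w=grab_frame('wrist');L=(cloud(w)-C)@Rc*1000
    for u in(390,406):
        c=L[200:300,int(u/1.42)];d=np.diff(c[:,2]);i=int(np.nanargmax(d));print(200+i,"below",c[i].round(1),"finger",c[i+1:i+4].round(1).tolist())
    return w
E
python3 -c "
from h import *
tip()"
```

```text
tcp case [-44.3  62.2  95.7] F [ 0.5  0.9 -0.8] 5.5
heights (array([10, 25, 43, 25,  0,  0,  0,  0,  0,  4,  8, 14, 19, 19, 18, 16, 21,
       17, 21]), array([100, 103, 106, 109, 112, 115, 118, 121, 124, 127, 130, 133, 136,
       139, 142, 145, 148, 151, 154, 157]))
247 below [-47.3  64.9 109.8] finger [[-46.9, 73.3, 132.8], [-46.8, 73.2, 133.7], [-46.8, 73.4, 135.6]]
247 below [-41.2  64.1 107.6] finger [[-41.7, 73.3, 132.7], [-41.7, 72.9, 133.0], [-41.7, 73.1, 134.7]]
```

Call:
{"fn": "arm_command", "kwargs": {"commands": [0,0,0,0.003,0,0,0,0,0,0,0.006,0,0,0,0,0,0,0.009,0,0,0,0,0,0,0.011,0,0,0,0,0,0,0.013,0,0,0,0,0,0,0.013,0,0,0]}}

```text
clock: 6.2
tcp_pos: [0.5438, -0.0372, 0.0828]
orientation: [-1.847, -2.539, 0.001]
force: [-0.1, -0.3, 0.8]
grip_width: -0.0001
```

```bash
python3 -c "
from h import *
tip()"
```

```text
tcp case [-44.3  62.2  82.8] F [-0.1 -0.3  0.8] 6.2
heights (array([11, 14, 36, 22,  1,  4, 10, 15, 25, 16, 19, 17, 19, 21, 13, 14, 14,
       11,  6]), array([100, 103, 106, 109, 112, 115, 118, 121, 124, 127, 130, 133, 136,
       139, 142, 145, 148, 151, 154, 157]))
247 below [-47.1  69.  107.3] finger [[-46.8, 73.3, 119.7], [-46.8, 73.3, 121.1], [-46.8, 73.3, 122.4]]
247 below [-41.4  68.4 105.8] finger [[-41.6, 73.2, 119.4], [-41.7, 73.6, 121.8], [-41.7, 73.1, 121.7]]
```

Call:
{"fn": "arm_command", "kwargs": {"commands": [0,0,0,0.001,0,0,0,0,0,0,0.002,0,0,0,0,0,0,0.003,0,0,0,0,0,0,0.003,0,0,0]}}

```text
clock: 6.7
tcp_pos: [0.5439, -0.0373, 0.0799]
orientation: [-1.847, -2.54, 0.001]
force: [0.2, 0.2, -1.3]
grip_width: 0.0003
```

Call:
{"fn": "arm_command", "kwargs": {"commands": [0,0,0,0.0005,0,0,0,0,0,0,0.0005,0,0,0]}}

```text
clock: 6.9
tcp_pos: [0.5439, -0.0373, 0.0796]
orientation: [-1.848, -2.54, 0.001]
force: [0.3, -0.7, 0.2]
grip_width: 0.0
```

Call:
{"fn": "arm_command", "kwargs": {"commands": [0,0,0,0.0005,0,0,0,0,0,0,0.0005,0,0,0]}}

```text
clock: 7.1
tcp_pos: [0.5439, -0.0373, 0.079]
orientation: [-1.848, -2.54, 0.001]
force: [0.1, -0.6, -0.5]
grip_width: -0.0003
```

Call:
{"fn": "arm_command", "kwargs": {"commands": [0,0,0,0.0005,0,0,0,0,0,0,0.0005,0,0,0]}}

```text
clock: 7.3
tcp_pos: [0.5439, -0.0373, 0.0785]
orientation: [-1.847, -2.54, 0.001]
force: [-0.1, 0.4, 0.3]
grip_width: -0.0
```

Call:
{"fn": "arm_command", "kwargs": {"commands": [0,0,0,0.0005,0,0,0,0,0,0,0.0005,0,0,0]}}

```text
clock: 7.5
tcp_pos: [0.5439, -0.0373, 0.078]
orientation: [-1.847, -2.54, 0.001]
force: [0.1, -0.0, -0.4]
grip_width: 0.0002
```

Call:
{"fn": "arm_command", "kwargs": {"commands": [0,0,0,0.0005,0,0,0,0,0,0,0.0005,0,0,0]}}

```text
clock: 7.7
tcp_pos: [0.544, -0.0373, 0.0777]
orientation: [-1.848, -2.54, 0.0]
force: [0.2, 0.5, 0.8]
grip_width: -0.0004
```

Call:
{"fn": "arm_command", "kwargs": {"commands": [0,0,0,0.0005,0,0,0,0,0,0,0.0005,0,0,0]}}

```text
clock: 7.9
tcp_pos: [0.5442, -0.0373, 0.0777]
orientation: [-1.848, -2.54, 0.0]
force: [-2.1, 1.3, 4.0]
grip_width: 0.0002
```

Call:
{"fn": "arm_command", "kwargs": {"commands": [0,0,0,0.0005,0,0,0,0,0,0,0.0005,0,0,0]}}

```text
clock: 8.1
tcp_pos: [0.5443, -0.0373, 0.0776]
orientation: [1.848, 2.54, 0.0]
force: [-1.4, 0.9, 7.9]
grip_width: -0.0005
```

Contact at TCP z = 77.7 mm, with a stiffness of about 8 N/mm. I'll press slightly more and drag towards the front.

Call:
{"fn": "arm_command", "kwargs": {"commands": [0,0,0,0.0003,0,0,0,0,0,-0.001,0.0003,0,0,0,0,0,-0.002,0.0003,0,0,0,0,0,-0.003,0.0003,0,0,0,0,0,-0.003,0.0003,0,0,0]}}

```text
clock: 8.6
tcp_pos: [0.5432, -0.0379, 0.0776]
orientation: [1.846, 2.538, 0.004]
force: [3.1, 3.1, 5.4]
grip_width: -0.0004
```

Call:
{"fn": "arm_command", "kwargs": {"commands": [0,0,0,0.0005,0,0,0,0,0,-0.001,0.0006,0,0,0,0,0,-0.002,0.0006,0,0,0,0,0,-0.002,0.0006,0,0,0]}}

```text
clock: 9.0
tcp_pos: [0.5424, -0.0385, 0.0776]
orientation: [1.845, 2.536, 0.007]
force: [5.0, 2.8, 7.2]
grip_width: -0.0001
```

Call:
{"fn": "arm_command", "kwargs": {"commands": [0,0,0,0.0005,0,0,0,0,0,-0.001,0.0006,0,0,0,0,0,-0.002,0.0008,0,0,0,0,0,-0.002,0.0008,0,0,0]}}

```text
clock: 9.4
tcp_pos: [0.5417, -0.039, 0.0775]
orientation: [1.844, 2.534, 0.009]
force: [6.0, 5.0, 10.5]
grip_width: 0.0002
```

```bash
python3 -c "
from h import *
w=tip();s=get_state();print(Rc.T@s['force'])
cv2.imwrite('pics/w3.png',cv2.resize(w['image'][180:300,180:360],None,fx=4,fy=4))"
```

```text
tcp case [-46.9  61.2  77.5] F [ 6.   5.  10.5] 9.4
heights (array([ 7, 21, 26,  9,  9, 12, 19, 21, 12, 18, 19, 13, 13, 12,  9, 15,  8,
        6, 21]), array([100, 103, 106, 109, 112, 115, 118, 121, 124, 127, 130, 133, 136,
       139, 142, 145, 148, 151, 154, 157]))
247 below [-50.   69.  104.3] finger [[-49.9, 72.3, 114.1], [-49.8, 72.6, 115.9], [-49.9, 72.0, 115.8]]
247 below [-44.4  69.  104.3] finger [[-44.7, 72.3, 114.1], [-44.7, 72.9, 116.9], [-44.7, 72.0, 115.8]]
[ 7.89275916  2.04869813 10.44573308]
```

View pics/w3.png

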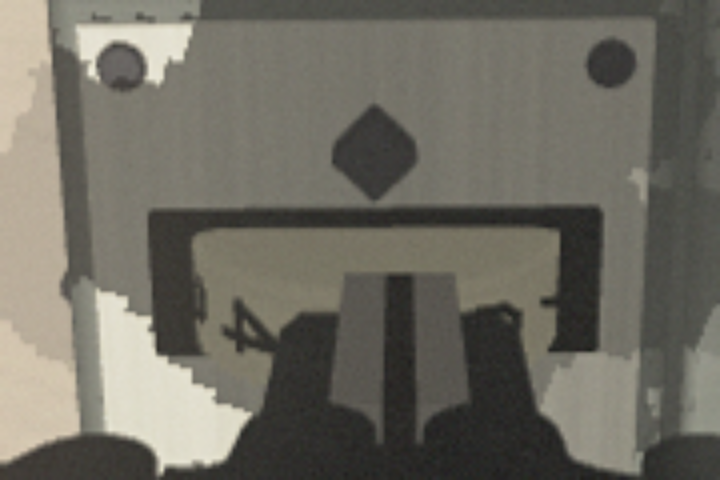

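The fingertip stands on the left wheel at about (400,290) in the crop. The "4" is visible at (250,325), so no number has been passed yet. The drag force is building up, so I'll keep dragging.

Call:
{"fn": "arm_command", "kwargs": {"commands": [0,0,-0.001,0.0001,0,0,0,0,0,-0.002,0.0002,0,0,0,0,0,-0.003,0.0003,0,0,0,0,0,-0.003,0.0003,0,0,0]}}

```text
clock: 9.9
tcp_pos: [0.5396, -0.0402, 0.0776]
orientation: [1.843, 2.533, 0.01]
force: [8.4, 3.5, 11.2]
grip_width: -0.0002
```

```bash
python3 -c "
from h import *
s=get_state();print(Rc.T@(s['tcp_pos']-C)*1000,Rc.T@s['force'],Rc.T@s['wrist_torque'])"
```

```text
[-49.247976    60.67811082  77.5654411 ] [ 9.1009083   0.71473682 11.16530281] [ 0.25842405 -1.5376858   0.04160927]
```

Call:
{"fn": "arm_command", "kwargs": {"commands": [0,0,-0.001,0,0,0,0,0,0,-0.002,0,0,0,0,0,0,-0.003,0,0,0,0,0,0,-0.004,0,0,0,0,0,0,-0.004,0,0,0,0]}}

```text
clock: 10.4
tcp_pos: [0.5335, -0.0423, 0.0774]
orientation: [1.844, 2.536, 0.004]
force: [1.3, -1.4, 15.9]
grip_width: 0.0001
```

```bash
python3 -c "
from h import *
s=get_state();print(Rc.T@(s['tcp_pos']-C)*1000,Rc.T@s['force'],Rc.T@s['wrist_torque'])
w=grab_frame('wrist');cv2.imwrite('pics/w4.png',cv2.resize(w['image'][180:300,180:360],None,fx=4,fy=4))"
```

```text
[-55.60777148  60.62839703  77.40463269] [ 0.79003667 -1.67628303 15.87007092] [-0.14801566 -0.12718015  0.00800895]
```

View pics/w4.png

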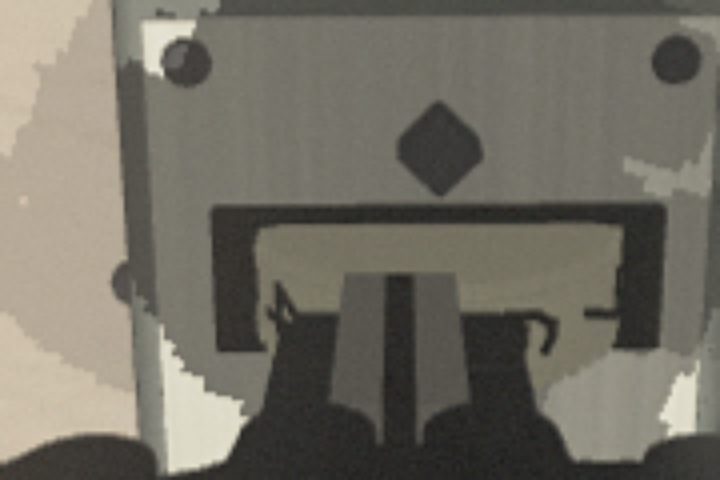

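The wheel has turned relative to the pointer (numerals moved about 30 px towards the front) and the drag force has fallen to zero, so it is near the crest. I'll ease the press and drag a few more millimetres.

Call:
{"fn": "arm_command", "kwargs": {"commands": [0,0,-0.001,-0.0006,0,0,0,0,0,-0.002,-0.0006,0,0,0,0,0,-0.003,-0.0006,0,0,0,0,0,-0.004,-0.0006,0,0,0,0,0,-0.004,-0.0006,0,0,0]}}

```text
clock: 10.95
tcp_pos: [0.5272, -0.0441, 0.0766]
orientation: [1.847, 2.539, -0.002]
force: [-3.5, -5.1, 11.4]
grip_width: 0.0
```

```bash
python3 -c "
from h import *
s=get_state();print(Rc.T@(s['tcp_pos']-C)*1000,Rc.T@s['force'],Rc.T@s['wrist_torque'])"
```

```text
[-62.18218148  60.84425618  76.58035773] [-4.93890793 -3.78740861 11.42958163] [-0.62158536  0.83604856 -0.01565206]
```

Call:
{"fn": "arm_command", "kwargs": {"commands": [0,0,0,-0.003,0,0,0,0,0,0,-0.02,0,0,0,0,-0.02,0,-0.05,0,0,0,0,-0.05,0.012,-0.06,0,0,0,0,-0.05,0.012,-0.06,0,0,0,0,-0.05,0.012,-0.06,0,0,0]}}

```text
clock: 11.55
tcp_pos: [0.5534, -0.0868, 0.1347]
orientation: [-1.848, -2.538, 0.0]
force: [-0.6, -0.0, -0.8]
grip_width: 0.0
```

```bash
python3 -c "
from h import *
s=get_state();print(Rc.T@(s['tcp_pos']-C)*1000,Rc.T@s['force'])
w=grab_frame('wrist');a,b=(proj(w,case(-90,100,87)),proj(w,case(-10,-30,107)));print(a,b)
x0,x1=sorted((int(a[0]),int(b[0])));y0,y1=sorted((int(a[1]),int(b[1])));im=w['image'][max(y0,0):y1,max(x0,0):x1];im=cv2.resize(im,None,fx=3.5,fy=3.5,interpolation=cv2.INTER_CUBIC);print(im.shape)
cv2.imwrite('pics/w5.png',im[:600,:800])
delta(case(-56,-18,87))"
```

```text
[-50.44126044  12.1364978  134.68794496] [-0.57875909  0.18388555 -0.80536491]
[220.41325304  94.67382574] [336.23772166 284.59882513]
(665, 406, 3)
shift [-0.0309 -0.005   0.0472] turn [-0.0024 -0.002  -0.0014]
```

View pics/w5.png

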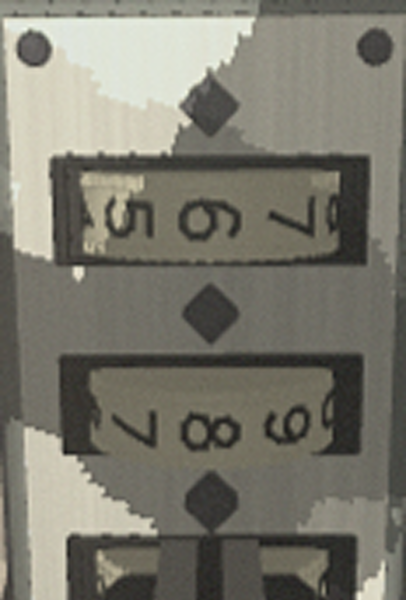

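The left wheel now reads 6 at (208,220), centred between its pointers, and the middle still reads 8 at (208,430). Next, the right wheel, whose rim should lie about 2.4 mm lower.

Call:
{"fn": "arm_command", "kwargs": {"commands": [0,-0.031,-0.006,0.01,-0.002,-0.002,-0.001,0,-0.031,-0.006,0.035,-0.002,-0.002,-0.001,0,-0.031,-0.006,0.048,-0.002,-0.002,-0.001,0,-0.031,-0.006,0.056,-0.002,-0.002,-0.001,0,-0.031,-0.006,0.057,-0.002,-0.002,-0.001,0,-0.031,-0.006,0.057,-0.002,-0.002,-0.001]}}

```text
clock: 12.2
tcp_pos: [0.5576, -0.1175, 0.0784]
orientation: [1.845, 2.541, 0.0]
force: [-0.1, -0.1, -0.5]
grip_width: 0.0001
```

Call:
{"fn": "arm_command", "kwargs": {"commands": [0,0,0,0.0005,0,0,0,0,0,0,0.001,0,0,0]}}

```text
clock: 12.4
tcp_pos: [0.558, -0.118, 0.0779]
orientation: [1.845, 2.539, 0.001]
force: [-0.7, -0.2, -0.7]
grip_width: 0.0003
```

Call:
{"fn": "arm_command", "kwargs": {"commands": [0,0,0,0.0005,0,0,0,0,0,0,0.0005,0,0,0]}}

```text
clock: 12.6
tcp_pos: [0.5576, -0.1181, 0.0769]
orientation: [1.845, 2.54, 0.0]
force: [-0.3, -0.2, 0.2]
grip_width: 0.0001
```

Call:
{"fn": "arm_command", "kwargs": {"commands": [0,0,0,0.0005,0,0,0,0,0,0,0.0005,0,0,0]}}

```text
clock: 12.8
tcp_pos: [0.5575, -0.1181, 0.0761]
orientation: [1.846, 2.54, 0.0]
force: [0.7, -0.0, -0.6]
grip_width: 0.0002
```

Call:
{"fn": "arm_command", "kwargs": {"commands": [0,0,0,0.0005,0,0,0,0,0,0,0.0005,0,0,0]}}

```text
clock: 13.0
tcp_pos: [0.5574, -0.118, 0.0756]
orientation: [1.846, 2.54, 0.0]
force: [-0.4, 1.1, 0.3]
grip_width: -0.0
```

Call:
{"fn": "arm_command", "kwargs": {"commands": [0,0,0,0.0005,0,0,0,0,0,0,0.0005,0,0,0]}}

```text
clock: 13.2
tcp_pos: [0.5576, -0.1181, 0.0755]
orientation: [1.845, 2.54, 0.0]
force: [-0.9, -0.2, 3.7]
grip_width: 0.0002
```

Call:
{"fn": "arm_command", "kwargs": {"commands": [0,0,0,0.0005,0,0,0,0,0,0,0.0005,0,0,0]}}

```text
clock: 13.4
tcp_pos: [0.5577, -0.1181, 0.0754]
orientation: [1.845, 2.539, 0.001]
force: [-2.5, 0.8, 6.3]
grip_width: 0.0001
```

Contact at TCP z = 75.5 mm, as predicted. I'll drag towards +x.

Call:
{"fn": "arm_command", "kwargs": {"commands": [0,0,0,0.0004,0,0,0,0,0,0.001,0.0004,0,0,0,0,0,0.002,0.0004,0,0,0,0,0,0.003,0.0004,0,0,0]}}

```text
clock: 13.8
tcp_pos: [0.5598, -0.1174, 0.0753]
orientation: [1.845, 2.54, -0.001]
force: [-5.9, -1.6, 11.6]
grip_width: 0.0002
```

Call:
{"fn": "arm_command", "kwargs": {"commands": [0,0,0.001,0,0,0,0,0,0,0.002,0,0,0,0,0,0,0.002,0,0,0,0]}}

```text
clock: 14.1
tcp_pos: [0.5626, -0.1165, 0.0754]
orientation: [1.845, 2.539, 0.001]
force: [-2.2, 0.8, 7.9]
grip_width: -0.0001
```

Call:
{"fn": "arm_command", "kwargs": {"commands": [0,0,0.001,0.0003,0,0,0,0,0,0.002,0.0003,0,0,0,0,0,0.003,0.0003,0,0,0,0,0,0.003,0.0003,0,0,0]}}

```text
clock: 14.5
tcp_pos: [0.5662, -0.1154, 0.0754]
orientation: [1.844, 2.538, 0.003]
force: [0.1, 1.9, 8.6]
grip_width: -0.0
```

Call:
{"fn": "arm_command", "kwargs": {"commands": [0,0,0.001,0,0,0,0,0,0,0.002,0,0,0,0,0,0,0.003,0,0,0,0,0,0,0.003,0,0,0,0]}}

```text
clock: 14.9
tcp_pos: [0.5696, -0.1143, 0.0754]
orientation: [1.844, 2.537, 0.004]
force: [1.6, 2.6, 6.9]
grip_width: 0.0
```

Call:
{"fn": "arm_command", "kwargs": {"commands": [0,0,0.001,0.0004,0,0,0,0,0,0.002,0.0004,0,0,0,0,0,0.003,0.0004,0,0,0,0,0,0.003,0.0004,0,0,0]}}

```text
clock: 15.3
tcp_pos: [0.5728, -0.1133, 0.075]
orientation: [1.843, 2.537, 0.004]
force: [1.8, 3.5, 6.7]
grip_width: -0.0002
```

Call:
{"fn": "arm_command", "kwargs": {"commands": [0,0,0,-0.003,0,0,0,0,0,0,-0.008,0,0,0,0,0,-0.009,-0.008,0,0,0,0,0,-0.016,-0.008,0,0,0,0,0,-0.016,-0.006,0,0,0,0,0,-0.016,-0.004,0,0,0,0,0,-0.016,-0.003,0,0,0]}}

```text
clock: 16.0
tcp_pos: [0.5555, -0.1187, 0.0762]
orientation: [1.846, 2.54, 0.0]
force: [-0.8, -0.5, 0.4]
grip_width: -0.0001
```

```bash
python3 -c "
from h import *
s=get_state();print(Rc.T@(s['tcp_pos']-C)*1000,Rc.T@s['force'])
w=grab_frame('wrist');cv2.imwrite('pics/w6.png',cv2.resize(w['image'][100:280,180:360],None,fx=3.3,fy=3.3,interpolation=cv2.INTER_CUBIC))
delta(case(-56,-17.5,76.5))"
```

```text
[-58.38525802 -18.84144323  76.17043688] [-0.88424267 -0.27788919  0.39801797]
shift [ 0.0013  0.0024 -0.0004] turn [ 0.0007  0.0011 -0.0003]
```

Second stroke on the right wheel.

Call:
{"fn": "arm_command", "kwargs": {"commands": [0,0.001,0.002,0,0,0,0,0,0.001,0.002,0.0005,0,0,0,0,0.001,0.002,0.001,0,0,0,0,0.001,0.002,0.001,0,0,0]}}

```text
clock: 16.45
tcp_pos: [0.5573, -0.117, 0.0755]
orientation: [1.845, 2.54, 0.0]
force: [-0.7, -0.7, 0.1]
grip_width: -0.0002
```

Call:
{"fn": "arm_command", "kwargs": {"commands": [0,0,0,0.0004,0,0,0,0,0,0,0.0005,0,0,0]}}

```text
clock: 16.65
tcp_pos: [0.5574, -0.117, 0.0754]
orientation: [1.845, 2.54, 0.001]
force: [-1.8, 1.4, 3.0]
grip_width: 0.0002
```

Call:
{"fn": "arm_command", "kwargs": {"commands": [0,0,0,0.0005,0,0,0,0,0,0,0.0008,0,0,0,0,0,0.001,0.0009,0,0,0,0,0,0.002,0.0009,0,0,0,0,0,0.003,0.0009,0,0,0]}}

```text
clock: 17.15
tcp_pos: [0.5587, -0.1166, 0.0752]
orientation: [1.846, 2.541, -0.003]
force: [-8.4, -1.4, 13.8]
grip_width: -0.0002
```

Call:
{"fn": "arm_command", "kwargs": {"commands": [0,0,0.001,0,0,0,0,0,0,0.002,0.0001,0,0,0,0,0,0.003,0.0002,0,0,0]}}

```text
clock: 17.45
tcp_pos: [0.5632, -0.1152, 0.0753]
orientation: [1.845, 2.539, 0.001]
force: [-2.5, 2.0, 11.0]
grip_width: -0.0002
```

Call:
{"fn": "arm_command", "kwargs": {"commands": [0,0,0.001,0.0001,0,0,0,0,0,0.002,0.0001,0,0,0,0,0,0.003,0.0001,0,0,0]}}

```text
clock: 17.75
tcp_pos: [0.5667, -0.1141, 0.0754]
orientation: [1.844, 2.538, 0.002]
force: [-1.3, 2.8, 9.4]
grip_width: 0.0
```

Call:
{"fn": "arm_command", "kwargs": {"commands": [0,0,0.001,0.0001,0,0,0,0,0,0.002,0.0001,0,0,0,0,0,0.003,0.0001,0,0,0]}}

```text
clock: 18.05
tcp_pos: [0.5701, -0.1131, 0.0753]
orientation: [1.844, 2.537, 0.004]
force: [1.8, 4.6, 8.8]
grip_width: 0.0003
```

Past the crest. I'll drag a little further, lift well clear and look.

Call:
{"fn": "arm_command", "kwargs": {"commands": [0,0,0.001,0.0002,0,0,0,0,0,0.002,0.0002,0,0,0,0,0,0.003,0.0002,0,0,0]}}

```text
clock: 18.35
tcp_pos: [0.5729, -0.1121, 0.0749]
orientation: [1.844, 2.538, 0.003]
force: [-0.3, 3.0, 9.3]
grip_width: 0.0001
```

Call:
{"fn": "arm_command", "kwargs": {"commands": [0,0,0,-0.004,0,0,0,0,0,0,-0.02,0,0,0,0,-0.02,0,-0.06,0,0,0,0.35,-0.043,0,-0.08,0,0,0,0.35,-0.043,0,-0.08,0,0,0,0.35,-0.043,0,-0.08,0,0,0]}}

```text
clock: 18.95
tcp_pos: [0.584, -0.1534, 0.1531]
orientation: [1.848, 2.54, -0.0]
force: [0.6, 0.1, -0.7]
grip_width: 0.0297
```

```bash
python3 -c "
from h import *
s=get_state();print(Rc.T@(s['tcp_pos']-C)*1000,Rc.T@s['force'],s['grip_width'],s['clock'])
w=grab_frame('wrist');np.savez('w7.npz',**w);cv2.imwrite('pics/w7.png',cv2.resize(w['image'][60:300,180:380],None,fx=2.5,fy=2.5,interpolation=cv2.INTER_CUBIC))
L=(cloud(grab_frame('scene'))-C)@Rc*1000
b=(abs(L[...,0]+45)<12)&(abs(L[...,1]+62)<12)&(L[...,2]>98)&(L[...,2]<122);q=L[b];print('bolt',b.sum(),q.min(0),q.max(0),np.median(q[q[:,2]>113],0))
delta(case(-45,-62,80))"
```

```text
[-41.93768731 -60.6523273  153.07063904] [ 0.54598571 -0.10667638 -0.69140561] 0.029718455616108284 18.95
bolt 94 [-52.7897483  -68.75086298  98.0284189 ] [-40.10179442 -57.13993723 116.741052  ] [-46.37619376 -62.62549033 114.70627193]
shift [-0.0026 -0.0027  0.072 ] turn [-0.0014 -0.0009  0.    ]
```

View pics/w7.png

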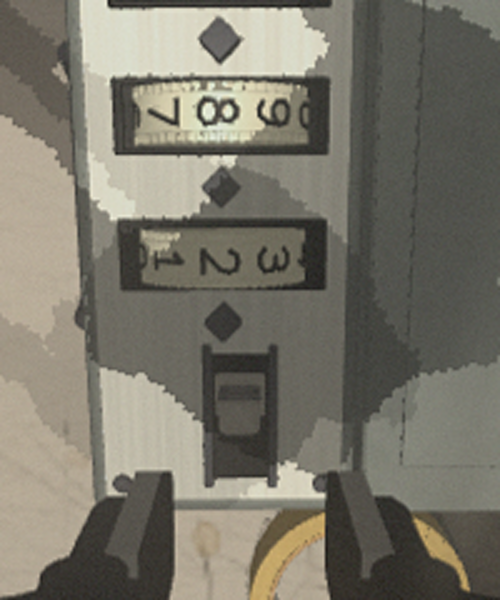

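The right wheel reads 2 at (218,262) and the middle reads 8 at (218,112). The thumb piece stands at (240,405), which is case (-46,-62.5). I'll lower the fingers round it, allowing for the 32 mm tip offset.

Call:
{"fn": "arm_command", "kwargs": {"commands": [0.35,-0.002,-0.0035,0.02,-0.001,-0.001,0,0.35,-0.002,-0.0035,0.045,-0.001,-0.001,0,0.35,-0.002,-0.0035,0.065,-0.001,-0.001,0,0.35,-0.002,-0.0035,0.072,-0.001,-0.001,0,0.35,-0.002,-0.0035,0.079,-0.001,-0.001,0,0.35,-0.002,-0.0035,0.079,-0.001,-0.001,0]}}

```text
clock: 19.65
tcp_pos: [0.5816, -0.1559, 0.0739]
orientation: [1.845, 2.54, -0.0]
force: [-0.6, -0.2, -0.3]
grip_width: 0.0296
```

```bash
python3 -c "
from h import *
tip();s=get_state();print(s['grip_width'])
f=grab_frame('scene');cv2.imwrite('pics/s2.png',cv2.resize(f['image'][180:330,240:420],None,fx=4,fy=4,interpolation=cv2.INTER_CUBIC))"
```

```text
tcp case [-45.  -62.3  73.9] F [-0.6 -0.2 -0.3] 19.65
heights (array([2, 2, 5, 6, 6, 6, 1, 1, 1, 1, 1, 2, 0, 0, 2, 0, 0, 0, 0]), array([100, 103, 106, 109, 112, 115, 118, 121, 124, 127, 130, 133, 136,
       139, 142, 145, 148, 151, 154, 157]))
259 below [-47.4 -58.2 108.8] finger [[-47.4, -57.4, 111.8], [-47.4, -57.4, 113.1], [-47.4, -57.6, 113.8]]
259 below [-42.1 -58.3 108.6] finger [[-42.2, -57.2, 112.3], [-42.2, -57.7, 112.4], [-42.2, -57.8, 113.4]]
0.029868519891516992
```

View pics/s2.png

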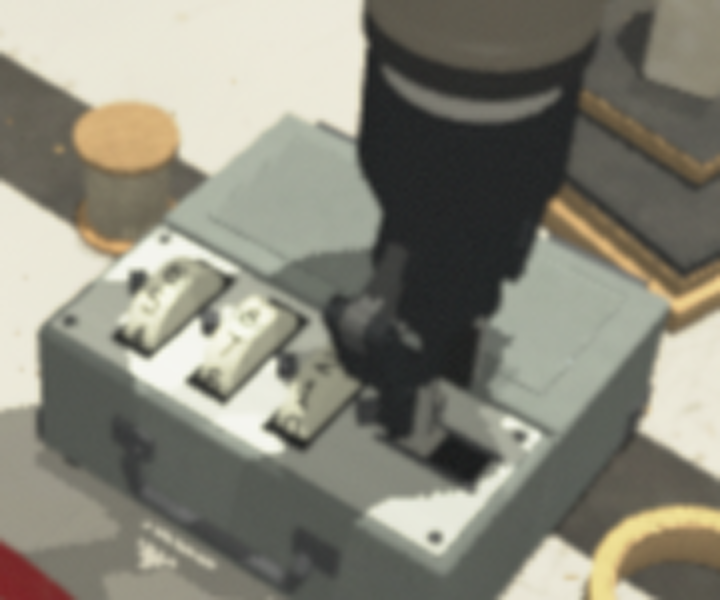

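The fingers straddle the thumb piece at about (430,410). I'll lower 9 mm more and close gently.

Call:
{"fn": "arm_command", "kwargs": {"commands": [0.35,0,-0.001,0.003,0,0,0,0.35,0,-0.001,0.006,0,0,0,0.35,0,-0.001,0.009,0,0,0,0.35,0,-0.001,0.009,0,0,0]}}

```text
clock: 20.2
tcp_pos: [0.5808, -0.1566, 0.0651]
orientation: [1.846, 2.539, 0.0]
force: [-0.2, 0.4, 0.1]
grip_width: 0.03
```

Call:
{"fn": "arm_command", "kwargs": {"commands": [0.05,0,0,0,0,0,0,0.05,0,0,0,0,0,0,0.05,0,0,0,0,0,0,0.05,0,0,0,0,0,0,0.05,0,0,0,0,0,0], "force": 25}}

```text
clock: 20.7
tcp_pos: [0.5819, -0.1565, 0.0657]
orientation: [1.844, 2.538, 0.002]
force: [5.2, 1.0, -2.7]
grip_width: 0.0112
```

Call:
{"fn": "arm_command", "kwargs": {"commands": [0.05,-0.002,0.001,0,0,0,0,0.05,-0.005,0.001,0,0,0,0,0.05,-0.008,0.001,0,0,0,0,0.05,-0.011,0.001,0,0,0,0,0.05,-0.014,0.001,0,0,0,0,0.05,-0.017,0.001,0,0,0,0,0.05,-0.018,0.001,0,0,0,0,0.05,-0.018,0.001,0,0,0]}}

```text
$.commands: bad value
```

```bash
cat > chk.py <<'E'
from h import *
s=get_state();print(Rc.T@(s['tcp_pos']-C)*1000,Rc.T@s['force'],s['grip_width'],s['clock'])
L=(cloud(grab_frame('scene'))-C)@Rc*1000
x,y,z=L[...,0],L[...,1],L[...,2]
for a in(0,30,60,85):
    m=(abs(x-a)<5)&(y>10)&(y<95)&(z>70)&(z<115);print("lid x",a,np.median(z[m]).round(1))
b=(abs(x+46)<14)&(y<-50)&(y>-95)&(z>104)&(z<119);q=L[b]
if len(q):print("bolt",len(q),np.percentile(q,[5,50,95],axis=0).round(1).tolist())
E
python3 chk.py
```

```text
[-44.92070449 -62.96801503  65.73846253] [ 5.23794599 -0.6685673  -2.68213733] 0.011198895280844163 20.7
lid x 0 84.7
lid x 30 86.0
lid x 60 85.9
lid x 85 85.1
bolt 64 [[-58.4, -73.8, 104.7], [-45.6, -71.8, 110.8], [-35.6, -68.7, 117.2]]
```

The call was refused and nothing moved, so I'll resend it.

Call:
{"fn": "arm_command", "kwargs": {"commands": [0.05,-0.003,0.001,0,0,0,0,0.05,-0.006,0.001,0,0,0,0,0.05,-0.009,0.001,0,0,0,0,0.05,-0.012,0.001,0,0,0,0,0.05,-0.015,0.001,0,0,0,0,0.05,-0.018,0.001,0,0,0,0,0.05,-0.018,0.001,0,0,0]}}

```text
$.commands: bad value
```

```bash
python3 chk.py
```

```text
[-44.93286678 -62.94781122  65.74779846] [ 4.91791779 -0.11641577 -2.79667475] 0.01090101959505883 20.75
lid x 0 84.8
lid x 30 86.1
lid x 60 85.9
lid x 85 85.3
bolt 64 [[-58.6, -73.8, 105.1], [-51.6, -72.4, 111.0], [-35.3, -69.0, 117.7]]
```

Call:
{"fn": "arm_command", "kwargs": {"commands": [0.05,-0.003,0,0,0,0,0,0.05,-0.006,0,0,0,0,0], "force": 25}}

```text
clock: 21.0
tcp_pos: [0.5835, -0.1614, 0.0657]
orientation: [1.844, 2.539, 0.003]
force: [4.0, 3.2, -0.9]
grip_width: 0.0113
```

That call worked, and the thumb piece is following past 2.5 mm with little force. I'll continue to the stop.

Call:
{"fn": "arm_command", "kwargs": {"commands": [0.05,-0.003,0,0,0,0,0,0.05,-0.006,0,0,0,0,0,0.05,-0.009,0,0,0,0,0,0.05,-0.011,0,0,0,0,0,0.05,-0.013,0,0,0,0,0,0.05,-0.013,0,0,0,0,0], "force": 25}}

```text
clock: 21.6
tcp_pos: [0.5868, -0.1717, 0.0657]
orientation: [-1.846, -2.542, -0.006]
force: [2.4, 11.3, 2.3]
grip_width: 0.0111
```

```bash
python3 chk.py
```

```text
[-44.92358029 -78.93430126  65.66041538] [ 5.77880604 10.05232757  2.31963194] 0.011090068800906166 21.6
lid x 0 98.5
lid x 30 95.7
lid x 60 91.1
lid x 85 86.1
bolt 62 [[-58.4, -89.8, 105.0], [-53.1, -88.1, 110.8], [-35.7, -84.7, 118.1]]
```

The bolt moved 16 mm, resistance at the stop reached 10 N, and the lid is up by about 14 mm. I'll ease off, release slightly and retreat straight up.

Call:
{"fn": "arm_command", "kwargs": {"commands": [0.05,0.002,0,0,0,0,0,0.2,0.002,-0.001,0,0,0,0,0.3,0.002,-0.002,0,0,0,0,0.3,0.002,-0.002,0,0,0,0,0.3,0.002,-0.002,-0.03,0,0,0,0.3,0.002,-0.002,-0.08,0,0,0,0.3,0.002,-0.002,-0.13,0,0,0,0.3,0.002,-0.002,-0.15,0,0,0,0.3,0.002,-0.002,-0.15,0,0,0]}}

```text
clock: 22.55
tcp_pos: [0.5855, -0.1743, 0.2201]
orientation: [1.841, 2.532, 0.003]
force: [0.6, -0.2, 0.0]
grip_width: 0.0258
```

```bash
python3 chk.py; python3 -c "
from h import *
w=grab_frame('wrist');a=w['image'][40:340,140:420];cv2.imwrite('pics/end.png',cv2.resize(a,None,fx=2,fy=2,interpolation=cv2.INTER_CUBIC))
f=grab_frame('top');o=dict(np.load('top0.npz'))
d=cv2.absdiff(f['image'],o['image']).mean(2)
for n,u,v in(('spool',261,198),('tape',401,170),('sd',335,268)):print(n,d[v-18:v+18,u-20:u+20].mean().round(1))"
```

```text
[-47.00224728 -81.00678878 220.11997036] [ 0.48294101 -0.3528177   0.01826512] 0.02576442514912081 22.55
lid x 0 98.7
lid x 30 95.9
lid x 60 91.1
lid x 85 86.4
bolt 72 [[-51.9, -84.0, 104.5], [-48.4, -80.4, 112.8], [-40.6, -74.4, 116.6]]
spool 15.5
tape 44.1
sd 31.0
```

View pics/end.png

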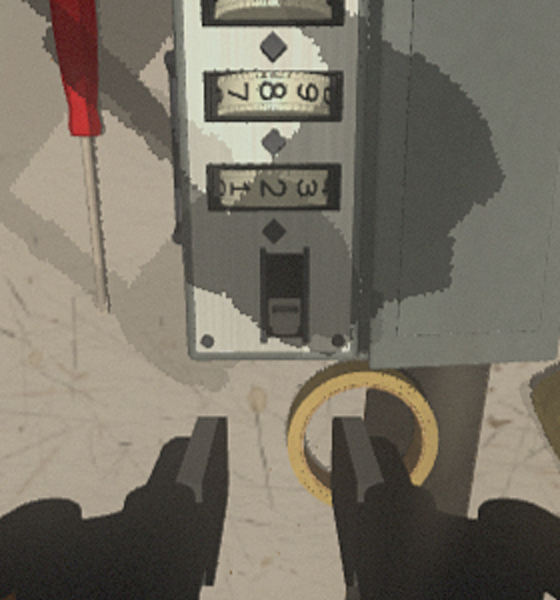

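Run:
```python
from h import *
for k in range(1):
    L=(cloud(grab_frame('scene'))-C)@Rc*1000
    b=(abs(L[...,0]+45)<12)&(abs(L[...,1]+78)<12)&(L[...,2]>98)&(L[...,2]<122);q=L[b];print('bolt',b.sum(),q.min(0),q.max(0),np.median(q[q[:,2]>113],0))
o=dict(np.load('scene0.npz'));L=(cloud(o)-C)@Rc*1000
b=(abs(L[...,0]+45)<12)&(abs(L[...,1]+62)<12)&(L[...,2]>98)&(L[...,2]<122);q=L[b];print('before',b.sum(),q.min(0),q.max(0),np.median(q[q[:,2]>113],0))
```

```text
bolt 95 [-52.85278158 -84.31601435  98.04340597] [-39.03293048 -73.55894974 116.8872547 ] [-46.0824423  -80.15207573 115.34970891]
before 93 [-52.97778312 -68.49737751  98.61717303] [-40.10149677 -57.71940626 117.81469919] [-46.74419519 -63.73933188 115.09524913]
```

The bolt has shifted 16 mm (15.8 to 16.4 mm, depending on the measure), so it is at its stop. Lid up, wheels right, robot clear: I'll hand in.

```bash
python3 -c "
from workcell import *
print(hand_in())"
```

```text
the job is handed in; nothing more can be done
None
```

The case is open with the code 6-8-2 set, and I have handed the job in at about 22.6 s of the 67 s allowed. I rolled the left wheel from 5 to 6 in one stroke and the right wheel from 4 to 2 in two. I then gripped the thumb piece and drew the bolt to its stop, released it and backed straight up.

**Last checks:**
- **Wheels:** after its stroke the left wheel read 6 in the wrist image. The final wrist image shows 8 and 2 centred at the pointers, but cuts off the left wheel, so its 6 was not seen again after the bolt was drawn. The bolt moving past 2.5 mm supports it.
- **Bolt and lid:** the bolt has moved 16 mm, and the lid's front edge is about 14 mm up.
- **Robot:** it is clear of everything, and the wrist force reads about zero.
- **Wheel force:** the highest vertical press in my readings was about 16 N, but I read the force only at the end of each move.

**What disagreed or was left unsettled:**
- **TCP offset:** the fingers really end about 32 mm above the reported TCP. Both cameras and the contact with the wheels showed this, so I worked with that offset.
- **Refused calls:** two move calls were refused as "bad value" for no reason I could find. They moved nothing, and a similar call then went through.
- **Loose things:** my before-and-after comparison of the top view for the spool, tape and screwdriver was inconclusive (mean differences of 15, 44 and 31 grey levels). The arm and its shadow may explain that, but I did not measure their positions. I saw no contact with any of them.

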